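Find and press the hidden catch of a child-safe medicine box

TASK

One of the five identical inset wooden squares on top of the cream medicine box is its hidden catch. Gently feel along the squares with your fingertips until you find the one that gives, press it down fully home so that the lid with the green cross pops up, then let go and move clear. Do not push or pry the lid itself, and leave everything else on the worktop and the jar on the box where they are: nothing is to be picked up.

Things in the scene. Friction and masses are not known exactly. Their poses are not given: they have to be found in the camera images.
- box: Child-safe medicine box, fixed to the worktop: cream, 210 mm (its x) by 380 mm (its y), 90 mm tall. Origin at the centre of its underside; its x points away from the robot, across the row of squares; its y runs along the row; z up. Five inset light-wood squares lie in a row along the top near its -x side; behind them (+x) is a flush cream lid with a green cross.
- catch (a joint): The hidden catch: travel of the one square that gives, in m: 0 = up (as at the start), 0.008 = fully pressed down. Which of the five squares it is changes every time and cannot be seen; the other four yield at most 2 mm against a stiff spring (about 10 N) and then stop, and spring back. It starts to give at about 2.5 N, goes fully home at 4 to 5 N in a slow push, and then stays down by its own friction when released.
- lid (a joint): Opening angle of the lid in rad: 0 = shut, 0.4 = popped up. Hinged on the box's far (+x) side, it is 99 mm by 230 mm, its free edge beside the row of squares, 57 mm beyond the centres of the squares; it rises by itself with the catch, 0.05 rad for each mm pressed (free edge about 39 mm up at the end).
- square_1 (a point): Centre of the top face of light-wood square number 1 of 5, counted from the box's +y end. The face is 48 by 48 mm, in a 50 by 50 mm opening, 2 mm below the box's top (88 mm above the worktop); squares are 56 mm apart centre to centre along the box's y. All five look alike; when the catch sinks this point does not move. The opening is deep enough for a closed pair of fingertips to follow the catch down 8 mm.
- square_2 (a point): Centre of the top face of light-wood square number 2 of 5, counted from the box's +y end. The face is 48 by 48 mm, in a 50 by 50 mm opening, 2 mm below the box's top (88 mm above the worktop); squares are 56 mm apart centre to centre along the box's y. All five look alike; when the catch sinks this point does not move. The opening is deep enough for a closed pair of fingertips to follow the catch down 8 mm.
- square_3 (a point): Centre of the top face of light-wood square number 3 of 5, counted from the box's +y end. The face is 48 by 48 mm, in a 50 by 50 mm opening, 2 mm below the box's top (88 mm above the worktop); squares are 56 mm apart centre to centre along the box's y. All five look alike; when the catch sinks this point does not move. The opening is deep enough for a closed pair of fingertips to follow the catch down 8 mm.
- square_4 (a point): Centre of the top face of light-wood square number 4 of 5, counted from the box's +y end. The face is 48 by 48 mm, in a 50 by 50 mm opening, 2 mm below the box's top (88 mm above the worktop); squares are 56 mm apart centre to centre along the box's y. All five look alike; when the catch sinks this point does not move. The opening is deep enough for a closed pair of fingertips to follow the catch down 8 mm.
- square_5 (a point): Centre of the top face of light-wood square number 5 of 5, counted from the box's +y end. The face is 48 by 48 mm, in a 50 by 50 mm opening, 2 mm below the box's top (88 mm above the worktop); squares are 56 mm apart centre to centre along the box's y. All five look alike; when the catch sinks this point does not move. The opening is deep enough for a closed pair of fingertips to follow the catch down 8 mm.
- pill_bottle: Bystander, loose, leave alone: small amber pill jar, 34 mm wide, 58 mm tall, standing on the top of the medicine box at its +y end, beside the lid. Origin at the centre of its underside.
- mug: Bystander, loose, leave alone: blue mug, 80 mm wide, 95 mm tall. Origin at the centre of its underside.
- kettle: Bystander, loose, leave alone: yellow kettle, about 156 mm wide, 222 mm tall. Origin at the centre of its underside.
- utensil_pot: Bystander, loose, leave alone: orange pot of kitchen utensils, 116 mm wide, about 240 mm tall. Origin at the centre of its underside.
- pan: Bystander, loose, leave alone: dark saucepan with steel lid on the black hob, 210 mm wide, 112 mm tall, handle along its +x. Origin at the centre of its underside.
- plant: Bystander, loose, leave alone: small plant in a white pot, 90 mm wide. Origin at the centre of its underside.
- jar: Bystander, loose, leave alone: glass storage jar, 72 mm wide, 110 mm tall. Origin at the centre of its underside.
- spoon: Bystander, loose, leave alone: steel spoon with a wooden handle lying on the worktop, about 200 mm long along its x, bowl to +x. Origin on its underside near mid length.

How it is judged:
By the outcome, as a careful person would: the job done as asked, in the order asked, and still so for the second after the job is handed in, with the robot touching nothing.
It also fails if it takes over 48 s, if anything falls off the work surface, if the arm or the gripper's body presses on something with over 40 N, if the wrist force passes 120 N, or if a joint passes its speed limit or range.

ROBOT

A 6-joint arm with a two-finger parallel gripper is mounted at the origin on the work surface. World frame = base frame: x ahead of the robot, y to its left, z up, the work surface at z = 0. Lengths are in m, angles in rad, forces in N, time in s.
With the tool pointing down it reaches from about 0.35 to 0.775 m from the base axis. Payload 5.5 kg.
Tool frame: the origin (TCP) lies between the finger pads; the fingertips stand 11 mm ahead of it and the grasp point (between the pads) lies 8 mm behind it (tips_ahead is the distance from the TCP to the fingertips, in m); z points along the fingers, y is the line along which they close (so a half turn about z gives the same grasp; the last joint's range is limited). The gripper opens to 85 mm and grips with 20 to 120 N. Pads are 22 mm wide; open, the fingers measure 114 mm over their backs; the gripper's body (76 mm by 85 mm) begins 54 mm behind the grasp point. The pads swing forward as they close: fully open they stand 13 mm farther back than shut.
Start: joints at [-1.41, 0.313, 0.046, 1.304, 0, 1.431], TCP at [0.17, -0.549, 0.242] pointing down, gripper open.
Joint ranges: [-2.76, 2.76], [-0.86, 1.69], [-1.03, 1.26], [-2.2, 2.34], [-1.47, 1.5], [-3.14, 3.14]. Speed limits (rad/s): [2.57, 2.57, 3.14, 3.14, 3.14, 3.14].

INTERFACE

Orientations are given as a unit quaternion [w, x, y, z].
In Python, from workcell import * gives the robot as it stands. The module is installed in compiled form; this text tells all that it offers.
- The arm moves only by the tool jog_arm, never from a script. Its argument "moves" is a list of rows, each an object with "fingers": the closure, from 0 (fully open) to 1 (shut); "slide": the shift along the tool's x, y, z in mm, a list of three; "angular": the turn, a rotation vector about the tool's x, y, z in degrees, a list of three. A call has 1 to 10 rows; each row is the pose to reach, as a shift and turn from the pose commanded when the call began, along the tool's axes at that moment; what a row does not reach only later rows make up. A row lasts 1/12 s, in which the tool goes at most 41.7 mm and 7.16 degrees, less where a joint would pass 70% of its speed; a pose out of reach is approached as far as the arm can. A call with a gripper value outside its range is refused whole. The fingers move at their own pace and stop on an object; "squeeze" is the grip in N (left out, the last holds). Time passes only in rows, so rows that repeat a pose let the fingers close. It gives the time, the measured TCP pose, the force, the opening and the grip force at its end, in the units of the state.
- get_state(): the state, without advancing time (a new reading comes with each control period).
- read_camera(name): name is "scene" or "top" or "wrist"; returns a dict with "color" (400x640x3 uint8, red, green, blue), "fovy" (degrees; the focal length in pixels is half the picture's height over the tangent of half this angle, whatever the lens; pixels are square), "cx", "cy" (the principal point, pixels), "world_from_camera" (4x4, takes a point from camera to world coordinates); the wrist camera has in their place "tool_from_camera" (4x4, takes a point from camera to tool coordinates, whose origin is the TCP and whose axes are the flange's). Camera axes: x right, y down, z forward; pixel columns grow to the right and rows downward; lengths in m; the calibration is good to about 2 mm. A picture is of the moment at which its call begins: read the wrist's pose just before it. There is no depth.
- hand_in(): hands the job in; it is judged then, once.
Trained networks look in a picture, given as the dict that the camera call returned (one of the last four; its "shot" number tells which), for a name from the list of things; names that differ only in an ending like _2 or _b are one class to them, and where a whole thing is asked for, a point or a joint stands for the part that bears it (a point fixed in the world has none). Each returns a list of dicts, best first, with "p" (0 to 1); they miss things now and then, are a little off and sometimes report something else, mostly with a low value. They report only what shows in the picture. A call takes as long as a camera call.
- look_for(target, picture): "point" ([column, row] in pixels, amid what is visible of it).
- tip_of(target, picture): "point" ([column, row] in pixels: a listed point, or the origin of a listed thing).
The state is a dict: "clock": time; "joint_pos": joint angles; "qvel": joint speeds; "tau": joint torques, N m; "tcp_pos": TCP position; "orientation": TCP orientation; "wrist_force": force on the tool from outside, world axes, zero at the start; "ft_torque": the same for the moment, N m; "finger_gap": finger opening in m; "grip_force": force on a finger pad.
Only numpy, scipy, OpenCV 4.12 (cv2) and the standard library are available. Lean on these libraries where they do the work, as an engineer would, in place of code of your own. Each camera call takes 0.05 s, during which the arm holds its last target. There are 200 camera calls.

## Working session

There is one attempt and no reset: what is moved stays moved. The work goes in short steps, Python scripts to look and compute and a tool call to move; the robot and the scene stay as the last step left them, time stands still between calls to the robot, and variables do not carry over. Pictures are saved under pics/ and viewed, at most 10 in all, crops included, and the job is handed in when it is done.

Besides the shell and the picture viewer there is one more tool, called after "Request:" in YAML: its name, and indented under it one key for each argument. jog_arm: Moves the arm, as the interface text tells. Its arguments: {"type":"object","properties":{"moves":{"type":"array","items":{"type":"object","properties":{"fingers":{"type":"number"},"slide":{"type":"array","items":{"type":"number"}},"angular":{"type":"array","items":{"type":"number"}}}}},"squeeze":{"type":"number"}},"required":["moves"]}

```bash
mkdir -p pics; cat > h.py <<'E'
from workcell import *
import numpy as np, cv2
def ray(pic,uv,T):
    f=200/np.tan(np.radians(pic["fovy"])/2)
    d=T[:3,:3]@np.array([(uv[0]-pic["cx"])/f,(uv[1]-pic["cy"])/f,1.])
    return T[:3,3],d
def atz(pic,uv,z):
    o,d=ray(pic,uv,np.array(pic["world_from_camera"])); return o+d*(z-o[2])/d[2]
def save(pic,n): cv2.imwrite(f"pics/{n}.png",cv2.cvtColor(pic["color"],cv2.COLOR_RGB2BGR))
E
python3 - <<'E'
from h import *
np.set_printoptions(precision=4,suppress=True)
s=get_state();print(s)
for c in("top","scene"):
    p=read_camera(c);save(p,c+"0")
    for i in range(1,6):
        r=tip_of(f"square_{i}",p)
        print(c,i,[(np.round(q["point"],1),round(q["p"],2),atz(p,q["point"],.088)) for q in r[:6]])
        if i==1: pass
    for n,z in(("box",0),("pill_bottle",.09),("kettle",0),("utensil_pot",0),("mug",0)):
        print(c,n,[(np.round(q["point"],1),round(q["p"],2),atz(p,q["point"],z)) for q in tip_of(n,p)[:1]])
E
```

```text
{'clock': 0.0, 'joint_pos': array([-1.4096,  0.314 ,  0.045 ,  1.3036,  0.    ,  1.4312]), 'qvel': array([-0.0012, -0.0009, -0.0012, -0.0026,  0.0013,  0.0016]), 'tau': array([ -0.0005, -48.0624,  29.8533,   0.0193,  -0.0002,  -0.    ]), 'tcp_pos': array([ 0.1703, -0.5487,  0.2414]), 'orientation': array([-0.0009,  0.9887,  0.1498, -0.    ]), 'wrist_force': array([-0.1115,  0.3761, -0.3102]), 'ft_torque': array([-0.0688, -0.0073,  0.0405]), 'grip_force': 0.0, 'finger_gap': 0.08529292500606775}
top 1 [(array([397.1, 196.7]), 0.93, array([ 0.5012, -0.1907,  0.088 ])), (array([382.7, 195.7]), 0.9, array([ 0.5056, -0.1472,  0.088 ])), (array([324. , 192.1]), 0.79, array([0.5222, 0.0305, 0.088 ])), (array([340.1, 196. ]), 0.76, array([ 0.5087, -0.018 ,  0.088 ])), (array([358.6, 192.3]), 0.75, array([ 0.5183, -0.0746,  0.088 ]))]
top 2 [(array([397.1, 196.7]), 0.93, array([ 0.5012, -0.1907,  0.088 ])), (array([382.7, 195.7]), 0.9, array([ 0.5056, -0.1472,  0.088 ])), (array([324. , 192.1]), 0.79, array([0.5222, 0.0305, 0.088 ])), (array([340.1, 196. ]), 0.76, array([ 0.5087, -0.018 ,  0.0
[... 2819 characters left out ...]
, -0.1988,  0.088 ]))]
scene 5 [(array([280.2, 207.4]), 0.92, array([ 0.509 , -0.0831,  0.088 ])), (array([270.7, 206.5]), 0.84, array([ 0.5112, -0.1197,  0.088 ])), (array([293.4, 212.7]), 0.8, array([ 0.531 , -0.0259,  0.088 ])), (array([306.4, 215.5]), 0.71, array([0.5375, 0.0252, 0.088 ])), (array([252.7, 200.5]), 0.64, array([ 0.4881, -0.1988,  0.088 ]))]
scene box [(array([276.4, 236.4]), 0.74, array([ 0.5744, -0.0829,  0.    ]))]
scene pill_bottle [(array([306. , 234.6]), 0.47, array([0.6495, 0.0517, 0.09  ]))]
scene kettle []
scene utensil_pot [(array([184.8, 232.6]), 0.71, array([ 0.6281, -0.4278,  0.    ]))]
scene mug [(array([420.6, 215.2]), 0.74, array([0.3196, 0.4373, 0.    ]))]
```

```bash
ls pics
```

```text
scene0.png
top0.png
```

View pics/top0.png

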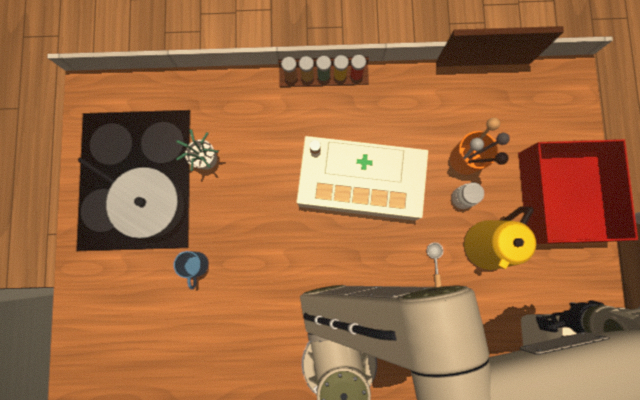

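View pics/scene0.png

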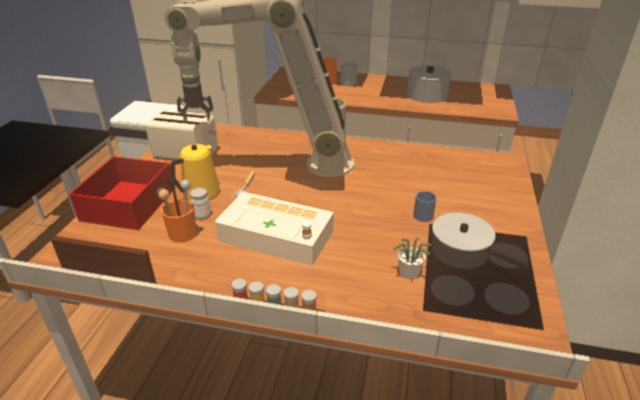

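The top view shows the five squares from about (324,191) to (398,200), with the jar at the left end of the box. The kettle at (515,242) sits next to the arm's path, so I'll raise the tool first. Next I'll refine the row by colour segmentation.

```bash
python3 - <<'E'
from h import *
np.set_printoptions(precision=4,suppress=True)
s=get_state()
p=read_camera("top")
c=p["color"]
big=cv2.resize(c[130:225,290:440],None,fx=5,fy=5,interpolation=cv2.INTER_CUBIC)
hsv=cv2.cvtColor(big,cv2.COLOR_RGB2HSV)
m=cv2.inRange(hsv,(5,85,150),(25,255,255))
n,l,st,ce=cv2.connectedComponentsWithStats(m)
W=[]
for i in range(1,n):
    if 2000<st[i,4]<15000 :
        uv=(ce[i]+.5)/5-.5+[290,130]; w=atz(p,uv,.088); print(uv,st[i],w); W.append(w)
W=np.array(sorted(W,key=lambda w:-w[1])); 
if len(W)==5:
    k=np.arange(5)-2; 
    d=np.array([np.polyfit(k,W[:,j],1) for j in range(2)]); print(d, np.hypot(*d[:,0]), "yaw deg of box x", np.degrees(np.arctan2(d[0,0],-d[1,0])))
from scipy.spatial.transform import Rotation as R
q=s["orientation"]; print(R.from_quat(q[[1,2,3,0]]).as_matrix())
cv2.imwrite("pics/crop.png",np.hstack([cv2.cvtColor(big,cv2.COLOR_RGB2BGR)]))
E
```

```text
[323.6426 191.0214] [ 126  264   88   87 6448] [0.5255 0.0314 0.088 ]
[342.0747 193.1696] [ 219  275   88   87 6436] [ 0.5172 -0.0243  0.088 ]
[360.4287 195.3295] [ 310  286   88   87 6486] [ 0.5089 -0.0798  0.088 ]
[378.7607 197.5113] [ 401  296   89   88 6585] [ 0.5004 -0.135   0.088 ]
[397.1768 199.6176] [ 495  306   88   88 6637] [ 0.4923 -0.1905  0.088 ]
[[-0.0083  0.5089]
 [-0.0554 -0.0796]] 0.05606936365505617 yaw deg of box x -8.542896601887005
[[ 0.9551  0.2963  0.    ]
 [ 0.2963 -0.9551 -0.0001]
 [ 0.      0.0001 -1.    ]]
```

The segmentation gives clean square centres: 56.07 mm pitch and a box yaw of -8.5°. I'll raise the tool, then move across to square 5 with the fingers shut.

Request:
jog_arm:
  moves:
    - {"fingers": 1,"slide": [0,0,-40]}
    - {"fingers": 1,"slide": [0,0,-80]}
    - {"fingers": 1,"slide": [0,0,-100]}
    - {"fingers": 1,"slide": [35,-20,-100],"angular": [0,0,6]}
    - {"fingers": 1,"slide": [70,-41,-100],"angular": [0,0,12]}
    - {"fingers": 1,"slide": [105,-62,-100],"angular": [0,0,18]}
    - {"fingers": 1,"slide": [140,-83,-100],"angular": [0,0,24]}
    - {"fingers": 1,"slide": [175,-104,-100],"angular": [0,0,25.7]}
    - {"fingers": 1,"slide": [210,-125,-100],"angular": [0,0,25.7]}
    - {"fingers": 1,"slide": [245,-146,-100],"angular": [0,0,25.7]}

```text
schema error: expected keys fingers, slide, angular
```

```bash
cat > st.py <<'E'
from h import *
import sys
from scipy.spatial.transform import Rotation as R
np.set_printoptions(precision=4,suppress=True)
s=get_state(); M=R.from_quat(s["orientation"][[1,2,3,0]]).as_matrix()
print(s["clock"],s["tcp_pos"],s["wrist_force"],s["finger_gap"],np.degrees(np.arctan2(M[1,0],M[0,0])),M[2])
c=np.array([.5089,-.0796]); d=np.array([-.0083,-.0554])
for i in range(1,6):
    t=np.r_[c+d*(i-3),.125]; print(i,1000*M.T@(t-s["tcp_pos"]))
E
python3 st.py
```

```text
1.15 [ 0.1704 -0.5493  0.2423] [0.2817 0.2065 0.5887] 0.08590686794906949 17.234560604878123 [-0.      0.0002 -1.    ]
1 [ 511.1599 -449.202   117.2608]
2 [ 486.8184 -398.7486  117.2702]
3 [ 462.4769 -348.2952  117.2795]
4 [ 438.1354 -297.8419  117.2889]
5 [ 413.794  -247.3885  117.2982]
```

Request:
jog_arm:
  moves:
    - {"fingers": 1,"slide": [0,0,-40],"angular": [0,0,0]}
    - {"fingers": 1,"slide": [0,0,-80],"angular": [0,0,0]}
    - {"fingers": 1,"slide": [0,0,-100],"angular": [0,0,0]}
    - {"fingers": 1,"slide": [35,-20,-100],"angular": [0,0,6]}
    - {"fingers": 1,"slide": [70,-41,-100],"angular": [0,0,12]}
    - {"fingers": 1,"slide": [105,-62,-100],"angular": [0,0,18]}
    - {"fingers": 1,"slide": [140,-83,-100],"angular": [0,0,24]}
    - {"fingers": 1,"slide": [175,-104,-100],"angular": [0,0,25.7]}
    - {"fingers": 1,"slide": [210,-125,-100],"angular": [0,0,25.7]}
    - {"fingers": 1,"slide": [245,-146,-100],"angular": [0,0,25.7]}

```text
clock: 1.98
tcp_pos: [0.362, -0.3356, 0.3426]
orientation: [0.0, 0.997, -0.074, 0.0]
wrist_force: [0.3, -0.1, 0.5]
finger_gap: 0.0001
grip_force: 0.0
```

```bash
python3 st.py
```

```text
1.9833 [ 0.362  -0.3356  0.3426] [ 0.3364 -0.117   0.5277] 5.731642692360171e-05 -8.493859229544299 [ 0.0006  0.0006 -1.    ]
1 [ 107.3708 -387.0115  217.4395]
2 [ 107.3446 -330.9932  217.4734]
3 [ 107.3184 -274.9749  217.5074]
4 [ 107.2922 -218.9566  217.5413]
5 [ 107.266  -162.9383  217.5753]
```

Request:
jog_arm:
  moves:
    - {"fingers": 1,"slide": [20,-35,0],"angular": [0,0,0]}
    - {"fingers": 1,"slide": [40,-70,0],"angular": [0,0,0]}
    - {"fingers": 1,"slide": [60,-105,25],"angular": [0,0,0]}
    - {"fingers": 1,"slide": [80,-130,55],"angular": [0,0,0]}
    - {"fingers": 1,"slide": [95,-150,90],"angular": [0,0,0]}
    - {"fingers": 1,"slide": [107,-163,125],"angular": [0,0,0]}
    - {"fingers": 1,"slide": [107,-163,162],"angular": [0,0,0]}
    - {"fingers": 1,"slide": [107,-163,200],"angular": [0,0,0]}
    - {"fingers": 1,"slide": [107,-163,217],"angular": [0,0,0]}
    - {"fingers": 1,"slide": [107,-163,217],"angular": [0,0,0]}

```text
clock: 2.82
tcp_pos: [0.4878, -0.1895, 0.1205]
orientation: [-0.002, 0.997, -0.073, -0.004]
wrist_force: [-0.8, -0.0, -0.1]
finger_gap: 0.0002
grip_force: 0.0
```

```bash
python3 st.py; python3 - <<'E'
from h import *
p=read_camera("wrist");save(p,"w1");print(p["tool_from_camera"])
E
```

```text
2.8167 [ 0.4878 -0.1895  0.1205] [-0.7911 -0.0077 -0.1152] 0.00018608367881449601 -8.426623163294211 [-0.0085 -0.0032 -1.    ]
1 [   4.8691 -223.8908   -3.8084]
2 [   4.7772 -167.8728   -3.989 ]
3 [   4.6853 -111.8549   -4.1695]
4 [  4.5934 -55.837   -4.3501]
5 [ 4.5014  0.181  -4.5306]
[[-7.59696920e-05 -9.46670965e-01 -3.22201922e-01  8.43889228e-02]
 [ 9.99999320e-01 -4.46743672e-04  1.07680805e-03 -4.92902109e-04]
 [-1.16332458e-03 -3.22201622e-01  9.46670355e-01 -1.32513324e-01]
 [ 0.00000000e+00  0.00000000e+00  0.00000000e+00  1.00000000e+00]]
```

View pics/w1.png

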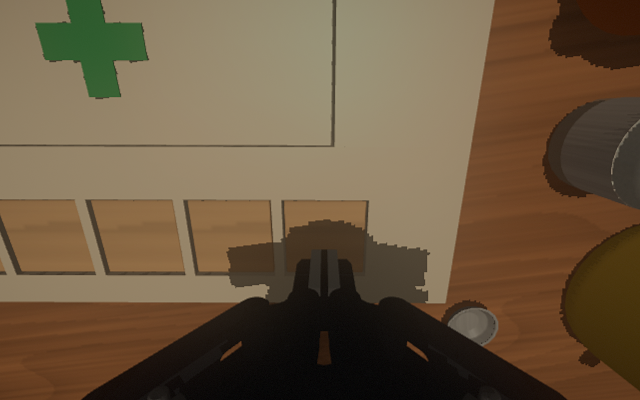

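The fingertips (col 325, row 255) line up over square 5. I'll let the arm settle and come down to just above the face.

Request:
jog_arm:
  moves:
    - {"fingers": 1,"slide": [0,0,0],"angular": [0,0,0]}
    - {"fingers": 1,"slide": [0,0,5],"angular": [0,0,0]}
    - {"fingers": 1,"slide": [0,0,12],"angular": [0,0,0]}
    - {"fingers": 1,"slide": [0,0,18],"angular": [0,0,0]}
    - {"fingers": 1,"slide": [0,0,20],"angular": [0,0,0]}
    - {"fingers": 1,"slide": [0,0,20],"angular": [0,0,0]}
    - {"fingers": 1,"slide": [0,0,20],"angular": [0,0,0]}

```text
clock: 3.45
tcp_pos: [0.4908, -0.1917, 0.1053]
orientation: [0.0, 0.997, -0.074, -0.0]
wrist_force: [-0.4, 0.3, -0.2]
finger_gap: -0.0
grip_force: 0.0
```

```bash
python3 st.py
```

```text
3.45 [ 0.4908 -0.1917  0.1053] [-0.4309  0.3117 -0.2212] -2.903949628822224e-05 -8.47346930830967 [-0.0002  0.     -1.    ]
1 [   1.4439 -225.622   -19.7169]
2 [   1.3978 -169.6037  -19.7153]
3 [   1.3517 -113.5854  -19.7137]
4 [  1.3055 -57.5671 -19.7121]
5 [  1.2594  -1.5488 -19.7106]
```

Request:
jog_arm:
  moves:
    - {"fingers": 1,"slide": [1,-1,2],"angular": [0,0,0]}
    - {"fingers": 1,"slide": [1,-1,4],"angular": [0,0,0]}
    - {"fingers": 1,"slide": [1,-1,6],"angular": [0,0,0]}
    - {"fingers": 1,"slide": [1,-1,6.5],"angular": [0,0,0]}
    - {"fingers": 1,"slide": [1,-1,7],"angular": [0,0,0]}
    - {"fingers": 1,"slide": [1,-1,7.5],"angular": [0,0,0]}
    - {"fingers": 1,"slide": [1,-1,7.5],"angular": [0,0,0]}
    - {"fingers": 1,"slide": [1,-1,7.5],"angular": [0,0,0]}

```text
clock: 4.12
tcp_pos: [0.4922, -0.1909, 0.0982]
orientation: [0.0, 0.997, -0.074, 0.0]
wrist_force: [-0.8, 1.6, 3.7]
finger_gap: -0.0004
grip_force: 2.1
```

Request:
jog_arm:
  moves:
    - {"fingers": 1,"slide": [0,0,0.3],"angular": [0,0,0]}
    - {"fingers": 1,"slide": [0,0,0.6],"angular": [0,0,0]}
    - {"fingers": 1,"slide": [0,0,0.8],"angular": [0,0,0]}
    - {"fingers": 1,"slide": [0,0,0.8],"angular": [0,0,0]}
    - {"fingers": 1,"slide": [0,0,0.8],"angular": [0,0,0]}

```text
clock: 4.53
tcp_pos: [0.4922, -0.1909, 0.0976]
orientation: [0.0, 0.997, -0.074, 0.0]
wrist_force: [-0.9, 1.3, 6.7]
finger_gap: -0.0001
grip_force: 3.5
```

Force reaches 6.7 N after only 1.4 mm, so square 5 is a stiff one. On to square 4.

Request:
jog_arm:
  moves:
    - {"fingers": 1,"slide": [0,0,-6],"angular": [0,0,0]}
    - {"fingers": 1,"slide": [0,0,-12],"angular": [0,0,0]}
    - {"fingers": 1,"slide": [0,-20,-12],"angular": [0,0,0]}
    - {"fingers": 1,"slide": [0,-40,-12],"angular": [0,0,0]}
    - {"fingers": 1,"slide": [0,-56,-12],"angular": [0,0,0]}
    - {"fingers": 1,"slide": [0,-56,-10],"angular": [0,0,0]}
    - {"fingers": 1,"slide": [0,-56,-7],"angular": [0,0,0]}
    - {"fingers": 1,"slide": [0,-56,-4],"angular": [0,0,0]}
    - {"fingers": 1,"slide": [0,-56,-3],"angular": [0,0,0]}
    - {"fingers": 1,"slide": [0,-56,-3],"angular": [0,0,0]}

```text
clock: 5.37
tcp_pos: [0.4999, -0.1361, 0.0994]
orientation: [-0.0, 0.997, -0.074, -0.0]
wrist_force: [-0.7, -0.5, -0.2]
finger_gap: -0.0
grip_force: 0.0
```

Request:
jog_arm:
  moves:
    - {"fingers": 1,"slide": [0,0,1],"angular": [0,0,0]}
    - {"fingers": 1,"slide": [0,0,1.6],"angular": [0,0,0]}
    - {"fingers": 1,"slide": [0,0,2.2],"angular": [0,0,0]}
    - {"fingers": 1,"slide": [0,0,2.6],"angular": [0,0,0]}
    - {"fingers": 1,"slide": [0,0,3],"angular": [0,0,0]}
    - {"fingers": 1,"slide": [0,0,3],"angular": [0,0,0]}
    - {"fingers": 1,"slide": [0,0,3],"angular": [0,0,0]}

```text
clock: 5.95
tcp_pos: [0.5003, -0.1361, 0.0977]
orientation: [0.001, 0.997, -0.074, 0.0]
wrist_force: [-2.4, -1.5, 6.5]
finger_gap: 0.0
grip_force: 3.2
```

Square 4 is stiff as well. On to square 3.

Request:
jog_arm:
  moves:
    - {"fingers": 1,"slide": [0,0,-6],"angular": [0,0,0]}
    - {"fingers": 1,"slide": [0,0,-12],"angular": [0,0,0]}
    - {"fingers": 1,"slide": [0,-20,-12],"angular": [0,0,0]}
    - {"fingers": 1,"slide": [0,-40,-12],"angular": [0,0,0]}
    - {"fingers": 1,"slide": [0,-57,-12],"angular": [0,0,0]}
    - {"fingers": 1,"slide": [0,-57,-10],"angular": [0,0,0]}
    - {"fingers": 1,"slide": [0,-57,-7],"angular": [0,0,0]}
    - {"fingers": 1,"slide": [0,-57,-4],"angular": [0,0,0]}
    - {"fingers": 1,"slide": [0,-57,-3],"angular": [0,0,0]}
    - {"fingers": 1,"slide": [0,-57,-3],"angular": [0,0,0]}

```text
clock: 6.78
tcp_pos: [0.5083, -0.0797, 0.0995]
orientation: [-0.0, 0.997, -0.074, -0.0]
wrist_force: [-0.6, 0.1, -0.2]
finger_gap: -0.0002
grip_force: 0.0
```

Request:
jog_arm:
  moves:
    - {"fingers": 1,"slide": [0,0,1],"angular": [0,0,0]}
    - {"fingers": 1,"slide": [0,0,1.6],"angular": [0,0,0]}
    - {"fingers": 1,"slide": [0,0,2.2],"angular": [0,0,0]}
    - {"fingers": 1,"slide": [0,0,2.6],"angular": [0,0,0]}
    - {"fingers": 1,"slide": [0,0,3],"angular": [0,0,0]}
    - {"fingers": 1,"slide": [0,0,3],"angular": [0,0,0]}
    - {"fingers": 1,"slide": [0,0,3],"angular": [0,0,0]}

```text
clock: 7.37
tcp_pos: [0.5089, -0.0793, 0.0971]
orientation: [0.0, 0.997, -0.074, 0.0]
wrist_force: [0.2, -1.9, 2.1]
finger_gap: 0.0002
grip_force: 1.0
```

Square 3 gives: only 2.1 N at about 2 mm. I'll keep pressing it slowly.

Request:
jog_arm:
  moves:
    - {"fingers": 1,"slide": [0,0,0.4],"angular": [0,0,0]}
    - {"fingers": 1,"slide": [0,0,0.8],"angular": [0,0,0]}
    - {"fingers": 1,"slide": [0,0,1.2],"angular": [0,0,0]}
    - {"fingers": 1,"slide": [0,0,1.6],"angular": [0,0,0]}
    - {"fingers": 1,"slide": [0,0,2],"angular": [0,0,0]}
    - {"fingers": 1,"slide": [0,0,2.4],"angular": [0,0,0]}
    - {"fingers": 1,"slide": [0,0,2.8],"angular": [0,0,0]}
    - {"fingers": 1,"slide": [0,0,3.2],"angular": [0,0,0]}
    - {"fingers": 1,"slide": [0,0,3.6],"angular": [0,0,0]}
    - {"fingers": 1,"slide": [0,0,4],"angular": [0,0,0]}

```text
clock: 8.2
tcp_pos: [0.5089, -0.0793, 0.093]
orientation: [0.0, 0.997, -0.074, 0.0]
wrist_force: [-0.1, -2.8, 3.3]
finger_gap: -0.0001
grip_force: 1.5
```

Request:
jog_arm:
  moves:
    - {"fingers": 1,"slide": [0,0,0.4],"angular": [0,0,0]}
    - {"fingers": 1,"slide": [0,0,0.8],"angular": [0,0,0]}
    - {"fingers": 1,"slide": [0,0,1.2],"angular": [0,0,0]}
    - {"fingers": 1,"slide": [0,0,1.6],"angular": [0,0,0]}
    - {"fingers": 1,"slide": [0,0,2],"angular": [0,0,0]}
    - {"fingers": 1,"slide": [0,0,2],"angular": [0,0,0]}
    - {"fingers": 1,"slide": [0,0,2],"angular": [0,0,0]}

```text
clock: 8.78
tcp_pos: [0.5089, -0.0791, 0.091]
orientation: [0.0, 0.997, -0.074, 0.0]
wrist_force: [0.8, -1.9, 3.6]
finger_gap: 0.0001
grip_force: 1.7
```

Nearly home; I'll push on until it hits the hard stop.

Request:
jog_arm:
  moves:
    - {"fingers": 1,"slide": [0,0,0.2],"angular": [0,0,0]}
    - {"fingers": 1,"slide": [0,0,0.4],"angular": [0,0,0]}
    - {"fingers": 1,"slide": [0,0,0.6],"angular": [0,0,0]}
    - {"fingers": 1,"slide": [0,0,0.8],"angular": [0,0,0]}
    - {"fingers": 1,"slide": [0,0,0.8],"angular": [0,0,0]}
    - {"fingers": 1,"slide": [0,0,0.8],"angular": [0,0,0]}

```text
clock: 9.28
tcp_pos: [0.5089, -0.0791, 0.091]
orientation: [0.0, 0.997, -0.074, 0.0]
wrist_force: [-2.0, -2.1, 9.2]
finger_gap: 0.0005
grip_force: 4.6
```

It's at the hard stop: 9.2 N and z unchanged. Now I'll let go, lifting straight up and then back.

Request:
jog_arm:
  moves:
    - {"fingers": 1,"slide": [0,0,-2],"angular": [0,0,0]}
    - {"fingers": 1,"slide": [0,0,-8],"angular": [0,0,0]}
    - {"fingers": 1,"slide": [0,0,-20],"angular": [0,0,0]}
    - {"fingers": 1,"slide": [0,0,-50],"angular": [0,0,0]}
    - {"fingers": 1,"slide": [-10,0,-80],"angular": [0,0,0]}
    - {"fingers": 1,"slide": [-40,0,-110],"angular": [0,0,0]}
    - {"fingers": 1,"slide": [-70,0,-130],"angular": [0,0,0]}
    - {"fingers": 1,"slide": [-80,0,-140],"angular": [0,0,0]}
    - {"fingers": 1,"slide": [-80,0,-140],"angular": [0,0,0]}
    - {"fingers": 1,"slide": [-80,0,-140],"angular": [0,0,0]}

```text
clock: 10.12
tcp_pos: [0.4298, -0.0672, 0.2304]
orientation: [-0.0, 0.997, -0.074, 0.001]
wrist_force: [0.2, 1.3, 0.5]
finger_gap: -0.0
grip_force: 0.0
```

```bash
python3 - <<'E'
from h import *
a=read_camera("wrist");b=read_camera("scene")
save(a,"w2");cv2.imwrite("pics/both.png",cv2.cvtColor(np.vstack([cv2.resize(a["color"],(480,300)),cv2.resize(b["color"][170:290,180:372],(480,300))]),cv2.COLOR_RGB2BGR))
print(get_state()["wrist_force"])
E
```

```text
[-0.954348    0.03563873 -0.44914402]
```

View pics/both.png

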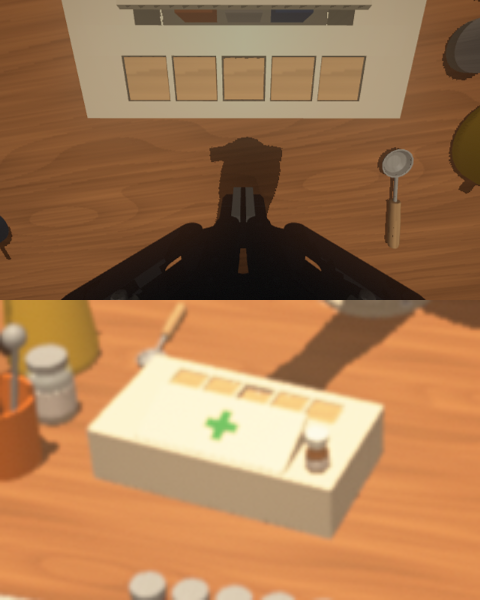

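The wrist view (top half) shows the lid raised, with its free edge at row 7, and the middle square sunk at (243,78). The scene view (lower half) shows the jar still standing at (317,447). The gripper is clear of everything, so I'm handing in.

```bash
python3 -c "
from workcell import *
print(hand_in())"
```

```text
the job is handed in; nothing more can be done
None
```

Square 3, the middle one, was the catch: I pressed it to its stop (9.2 N, about 8 mm down), the lid popped up, and I handed in the job with the gripper clear and the jar still standing.

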